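# Hold a rod-end board against the sprung bar of a closet-fitting jig

## Robot

A 7-joint arm with a two-finger parallel gripper is mounted at the origin on the work surface. World frame = base frame: x ahead of the robot, y to its left, z up, the work surface at z = 0. Lengths are in m, angles in degrees, forces in N, time in s.
With the tool pointing down it reaches from about 0.425 to 0.875 m from the base axis. Payload 4.7 kg.
Tool frame: the origin (TCP) lies on the mounting face of the last link; the fingertips stand 182 mm ahead of it and the grasp point (between the pads) lies 164 mm ahead of it; z points along the fingers, y is the line along which they close (so a half turn about z gives the same grasp; the last joint's range is limited). The gripper opens to 87 mm and grips with 3 to 60 N. Pads are 19 mm wide; open, the fingers measure 117 mm over their backs; the gripper's body (75 mm by 190 mm) begins 51 mm behind the grasp point.
Start: joints at [71.11, 18.392, -4.016, 83.108, 1.295, 78.541, -3.26], TCP at [0.219, -0.612, 0.405] pointing down, gripper open.
Joint ranges: [-163.93, 163.93], [-17.29, 119.83], [-79.2, 71.16], [3.27, 140.29], [-89.18, 269.18], [5.43, 117.66], [-154.24, 154.24]. Speed limits (degrees/s): [147.25, 147.25, 180, 180, 180, 180, 180].

## Interface

Orientations are given as [roll, pitch, yaw] about the fixed x, y, z axes, in that order (R = Rz(yaw) Ry(pitch) Rx(roll)).
In Python, from cell import env gives the robot as it stands.
- The arm moves only by the tool servo_tool, never from a script. Its argument "plan" is a list of rows, each an object with "xyz": the shift along the tool's x, y, z in cm, a list of three; "twist": the turn, a rotation vector about the tool's x, y, z in degrees, a list of three; "jaw": the closure, from 0 (fully open) to 1 (shut). In form: [{"xyz": [x, y, z], "twist": [wx, wy, wz], "jaw": jaw}, ...]. A call has 1 to 10 rows; each row is the pose to reach, as a shift and turn from the pose commanded when the call began, along the tool's axes at that moment; what a row does not reach only later rows make up. A row lasts 1/12 s, in which the tool goes at most 41.7 mm and 7.16 degrees, less where a joint would pass 70% of its speed; a pose out of reach is approached as far as the arm can. A call with a gripper value outside its range is refused whole. The fingers move at their own pace and stop on an object; "newtons" is the grip in N (left out, the last holds). Time passes only in rows, so rows that repeat a pose let the fingers close. It gives the time, the measured TCP pose, the force, the opening and the grip force at its end, in the units of the state.
- env.get_obs(): the state, without advancing time (a new reading comes with each control period).
- env.read_camera(name): name is "scene" or "top"; returns a dict with "img" (480x640x3 uint8, red, green, blue), "camera_matrix" (3x3 intrinsics, pixels), "R" (3x3) and "t" (3): a world point X has camera coordinates R X + t. Camera axes: x right, y down, z forward; pixel columns grow to the right and rows downward; lengths in m; the calibration is good to about 2 mm. A picture is of the moment at which its call begins. There is no depth.
- env.sign_off(): hands the job in; it is judged then, once.
The state is a dict: "time_s": time; "qpos": joint angles; "joint_velocities": joint speeds; "effort": joint torques, N m; "tool_pos": TCP position; "tool_rot": TCP orientation; "force": force on the tool from outside, world axes, zero at the start; "wrist_torque": the same for the moment, N m; "grip_width": finger opening in m; "grasp_force": force on a finger pad.
Only numpy, scipy, OpenCV 4.12 (cv2) and the standard library are available. Lean on these libraries where they do the work, as an engineer would, in place of code of your own. Each camera call takes 0.05 s, during which the arm holds its last target. There are 200 camera calls.

## Task

Seat the small round rod flange and the oblong rod flange fully home in the matching recesses of the wooden board and let go of them. Then, with the fingers, push the board's near edge so that it slides flat along the table until its far edge lies flush along the middle of the jig's sprung bar, and lean on it with a steady push of about 12 newtons at the bar (never more than 25), so that I can drive the screws. Finish while still holding that push, with the flanges in place and the other loose things left where they are.

Things in the scene. Friction and masses are not known exactly. Their poses are not given: they have to be found in the camera images.
- board: Loose rod-end board, pale wood, 110 (x) x 200 (y) x 24 mm, 0.35 kg, flat on the table before the jig's bar; waxed and slippery: slides under about 1 to 2 N. Origin: centre of underside, z up, x away from the robot. Far edge (x = +55) goes against the bar, near edge (x = -55) is for pushing. Two blind recesses 8 mm deep (floors 16 mm above the underside), at y = +50 and -50: see the points.
- board_hole0 (a point): Centre of the mouth of the board's round recess, at the board's top face (board x 0, y +50 mm). The recess is 56 mm across, with a 3 mm chamfered rim, and 8 mm deep.
- board_hole1 (a point): Centre of the mouth of the board's rectangular recess, at the board's top face (board x 0, y -50 mm). It is 64 mm along the board's x, 40 mm along its y, with a 3 mm chamfered rim, 8 mm deep.
- round_flange: Small round steel rod flange, standing on its foot: round foot 52 mm across and 8 mm thick, with a round open cup 36 mm across and 28 mm tall on it (36 mm tall overall), about 90 g. Origin: centre of its underside, z up. Fits the round recess with 4 mm of play in all; gripped across the cup.
- oblong_flange: Oblong steel rod flange standing on its foot: rectangular foot 60 (its x) x 36 (y) x 8 mm, with a rectangular open cup 44 (x) x 24 (y) mm, 28 mm tall on it (36 mm tall overall), about 80 g. Origin: centre of underside, z up. Fits the rectangular recess either way round, its x along the board's x, with 4 mm of play in all; gripped across the cup's 24 mm.
- jig: Assembly jig fixed to the table: a grey aluminium back rail 300 mm long and 50 mm high, with a sprung pressure bar in front of it. Origin: on the table under the middle of the bar's face at rest; x is the direction in which the bar gives (away from the robot), y runs along the bar, z up. The rail's near face is at x = 48 mm.
- bar: Sprung pressure bar of the jig: aluminium, cork-faced, 240 mm long. Origin: at table level under the middle of its face; axes as the jig's. Slides only along the jig's +x, 16 mm at most, against a spring of 1.5 N per mm without preload: its travel tells the push (8 mm for 12 N). The tool feels more: the board's friction adds 1 to 3 N.
- bar_face (a point): Middle of the face of the pressure bar, 19 mm above the table; moves with the bar. The bar is 240 mm long, its cork face looks to the robot and spans 2 to 36 mm above the table.
- spare_flange: Bystander: a larger round steel rod flange, foot 68 mm across, cup 48 mm across, 36 mm tall; too large for the recess. Origin: centre of its underside.
- polish_tin: Bystander: flat dark shoe-polish tin, 70 mm across, 28 mm tall. Origin: centre of its underside.
- screw_jar: Bystander: clear screw jar with a steel cap, 60 mm across, 85 mm tall. Origin: centre of its underside.
- tape_measure: Bystander: grey tape measure, 62 by 34 by 60 mm tall. Origin: centre of its underside.
- screwdriver: Bystander: screwdriver lying near the robot, on its right, along its own x. Origin: near its middle, on the table.
- shoe_brush: Bystander: brush lying at the left near the robot, along its own x. Origin: near its middle, on the table.
Mind the look-alikes: they are no part of the job. What is shaped like the board but red is not meant. Leave any green look-alike of the round_flange alone.

How it is judged (in metres and radians):
On the way, in this order (a step that is already met when the one before it is completed fails the run):
1. both flanges are fully seated in their matching recesses and let go (x of round_flange in the frame of board between -0.004 and 0.004 m and y of round_flange in the frame of board between 0.046 and 0.054 m and z of each of round_flange, oblong_flange in the frame of board below 0.0185 m and angle between the z axis of each of round_flange, oblong_flange and the z axis of board, either way round below 0.06 rad and x of oblong_flange in the frame of board between -0.004 and 0.004 m and y of oblong_flange in the frame of board between -0.054 and -0.046 m and angle between the x axis of oblong_flange and the x axis of board, either way round below 0.15 rad and contact force between the fingers and round_flange below 0.1 N and contact force between the fingers and oblong_flange below 0.1 N), for 0.2 s.
2. the board lies flush along the bar and presses it with 6 to 18 N (contact force between board and bar between 6 and 18 N and angle between the x axis of board and the x axis of jig, either way round below 0.035 rad and y of board in the frame of jig between -0.045 and 0.045 m), for 0.3 s.
At the end, for the whole second after the job is handed in: Both flanges sit on the floors of their own recesses, within 4 mm of centre, fingers off them; the board lies flat, flush along the bar (2 degrees), within 45 mm of its middle, at rest, held by the fingers with 6 to 18 N on the bar; bystanders within 30 mm of where they were (all of step 2 and x of round_flange in the frame of board between -0.004 and 0.004 m and y of round_flange in the frame of board between 0.046 and 0.054 m and z of each of round_flange, oblong_flange in the frame of board below 0.0185 m and angle between the z axis of each of round_flange, oblong_flange and the z axis of board, either way round below 0.06 rad and x of oblong_flange in the frame of board between -0.004 and 0.004 m and y of oblong_flange in the frame of board between -0.054 and -0.046 m and angle between the x axis of oblong_flange and the x axis of board, either way round below 0.15 rad and height (world z) of board below 0.004 m and angle between board's own z axis and vertical below 0.03 rad and contact force between the fingers and board above 4 N and linear speed of board below 0.005 m/s and contact force between the fingers and round_flange below 0.5 N and contact force between the fingers and oblong_flange below 0.5 N and distance of each of spare_flange, polish_tin, screw_jar, tape_measure, screwdriver, shoe_brush from where it was at the start of the episode below 0.03 m); the arm keeps its last pose, push and grip.
It fails at once if the bar is pushed with more than 25 N (contact force between board and bar above 25 N).
It fails at once if a bystander is moved by more than 30 mm (distance of any of spare_flange, polish_tin, screw_jar, tape_measure, screwdriver, shoe_brush from where it was at the start of the episode above 0.03 m).
It also fails if it takes over 72 s, if anything falls off the work surface, if the arm or the gripper's body presses on something with over 40 N, if the wrist force passes 120 N, or if a joint passes its speed limit or range.

## Working session

There is one attempt and no reset: what is moved stays moved. The work goes in short steps, Python scripts to look and compute and a tool call to move; the robot and the scene stay as the last step left them, time stands still between calls to the robot, and variables do not carry over. Pictures are saved under pics/ and viewed, at most 10 in all, crops included, and the job is handed in when it is done.

Besides the shell and the picture viewer there is one more tool, called after "Request:" by a JSON object that holds its "fn" and its "kwargs". servo_tool: Moves the arm, as the interface text tells. Its arguments: {"type":"object","properties":{"plan":{"type":"array","items":{"type":"object","properties":{"xyz":{"type":"array","items":{"type":"number"}},"twist":{"type":"array","items":{"type":"number"}},"jaw":{"type":"number"}}}},"newtons":{"type":"number"}},"required":["plan"]}

```bash
mkdir -p pics; ls
python3 - <<'E'
from cell import env
import cv2
o=env.get_obs();print({k:o[k] for k in("time_s","tool_pos","tool_rot","force","grip_width")})
for n in("scene","top"):
    c=env.read_camera(n);cv2.imwrite(f"pics/{n}0.png",c["img"][...,::-1]);print(n,c["camera_matrix"],c["R"],c["t"])
E
```

```text
pics
{'time_s': 0.0, 'tool_pos': array([ 0.2189854 , -0.61178441,  0.40367444]), 'tool_rot': array([-1.79891410e+02,  6.61454696e-03,  1.96988661e+01]), 'force': array([-0.35265762,  0.43985989,  0.58162849]), 'grip_width': 0.0868434219532402}
scene [[538.61622084   0.         320.27123927]
 [  0.         538.61622084 239.65602826]
 [  0.           0.           1.        ]] [[-0.75058915  0.66062317  0.01389074]
 [ 0.54936923  0.63558956 -0.54241991]
 [-0.36716397 -0.39950336 -0.83999267]] [ 0.40124232 -0.2401298   1.80155407]
top [[494.20616192   0.         320.40306262]
 [  0.         494.20616192 229.57165283]
 [  0.           0.           1.        ]] [[-0.02442873 -0.9996056  -0.0138521 ]
 [-0.99199888  0.02595494 -0.12354984]
 [ 0.12386064  0.0107231  -0.99224168]] [-0.00849554  0.49433698  1.15024183]
```

View pics/top0.png

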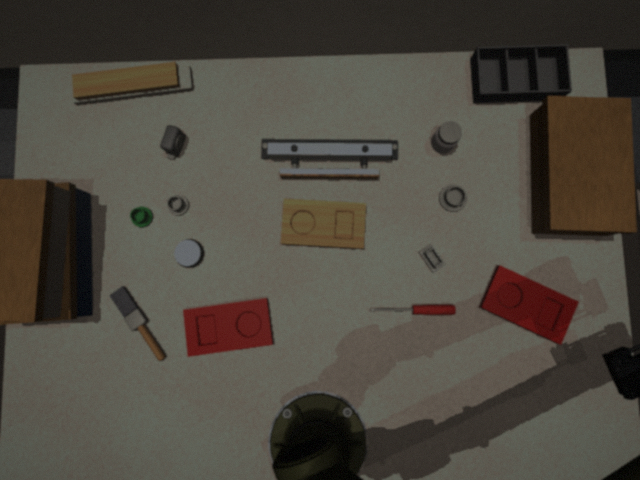

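View pics/scene0.png

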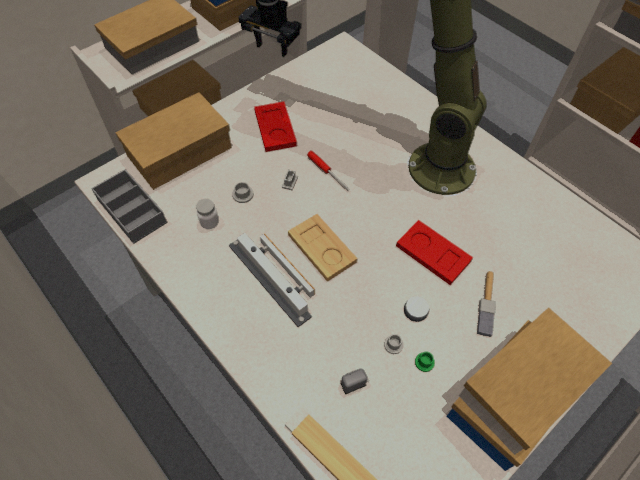

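The top view shows the round flange at (178,204), with its green look-alike at (141,216). The oblong flange is at (430,257), the spare at (453,197), the board at (323,223) and the bar at y≈173. The scene view agrees: oblong (290,180), round (394,344), board (322,246).

```bash
cat > h.py <<'E'
import numpy as np, cv2
from cell import env
def ray(c,uv,z):
    K,R,t=c["camera_matrix"],np.array(c["R"]),np.array(c["t"])
    d=R.T@np.linalg.solve(K,[uv[0],uv[1],1.]); o=-R.T@t
    return o+d*(z-o[2])/d[2]
def proj(c,X):
    p=c["camera_matrix"]@(np.array(c["R"])@np.array(X)+np.array(c["t"])); return p[:2]/p[2]
def rectz(c,cnt,z):   # contour -> min-area rect in world at height z
    P=np.array([ray(c,p,z)[:2] for p in cnt.reshape(-1,2)],np.float32)*1000
    return cv2.minAreaRect(P)
def blob(m,uv):
    n,l,s,ce=cv2.connectedComponentsWithStats(m.astype(np.uint8))
    d=[np.hypot(*(ce[i]-uv)) if s[i,4]>15 else 1e9 for i in range(1,n)]
    i=1+int(np.argmin(d)); return (l==i).astype(np.uint8),ce[i],s[i]
def outer(m): return max(cv2.findContours(m,cv2.RETR_EXTERNAL,cv2.CHAIN_APPROX_NONE)[0],key=len)
E
python3 - <<'E'
from h import *
C={n:env.read_camera(n) for n in("scene","top")}
px={"scene":{"board":(322,246),"obl":(290,180),"rnd":(394,344)},"top":{"board":(323,223),"obl":(430,257),"rnd":(178,204)}}
tiles=[]
for n,c in C.items():
    hsv=cv2.cvtColor(c["img"],cv2.COLOR_RGB2HSV)
    print(n,{k:hsv[int(v[1])+6,int(v[0])].tolist() for k,v in px[n].items()}, "table",hsv[280,330].tolist())
    h,s,v=[hsv[...,i].astype(int) for i in range(3)]
    m,ce,st=blob((h>12)&(h<28)&(s>75)&(v>90),px[n]["board"]);r=rectz(c,outer(m),.024);print(" board",r,st)
    for k in("obl","rnd"):
        x,y=px[n][k]; g=c["img"][y-18:y+19,x-18:x+19]
        tiles.append(cv2.resize(g,(250,250),interpolation=cv2.INTER_CUBIC))
        print(" ",k,ray(c,px[n][k],.02).round(4))
x,y=330,172; g=C["top"]["img"][y-45:y+85,x-75:x+76]
a=np.vstack([np.hstack(tiles[:2]),np.hstack(tiles[2:])]); b=cv2.resize(g,(290,250),interpolation=cv2.INTER_CUBIC)
b=np.vstack([b,np.zeros_like(b)]); cv2.imwrite("pics/z1.png",np.hstack([a,b])[...,::-1])
E
```

```text
scene {'board': [18, 120, 176], 'obl': [16, 30, 95], 'rnd': [17, 28, 129]} table [14, 44, 157]
 board ((514.7376708984375, -17.56336212158203), (208.19544982910156, 117.75267028808594), 85.1944808959961) [ 288  214   69   67 2306]
  obl [ 0.4237 -0.2743  0.02  ]
  rnd [0.5714 0.3397 0.02  ]
top {'board': [19, 121, 101], 'obl': [25, 33, 47], 'rnd': [30, 16, 31]} table [33, 28, 102]
 board ((511.5444641113281, -27.483352661132812), (200.3920440673828, 108.4986343383789), 85.03624725341797) [ 280  199   86   49 3396]
  obl [ 0.4225 -0.2808  0.02  ]
  rnd [0.5671 0.3245 0.02  ]
```

View pics/z1.png

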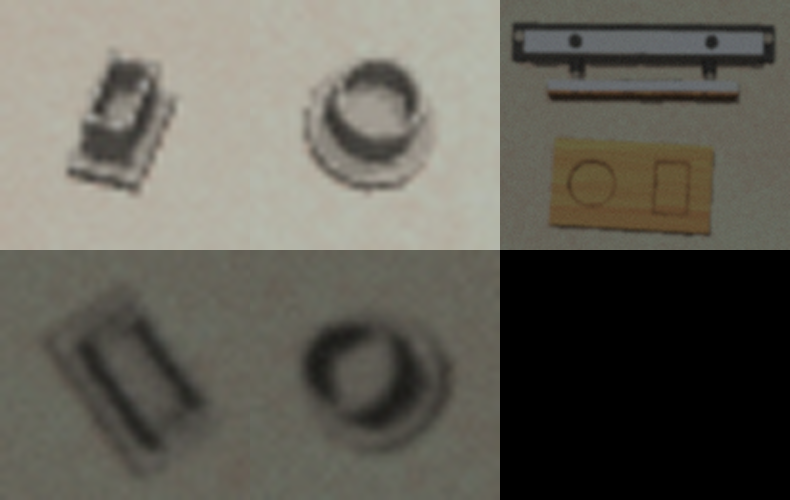

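The crops show both feet and cups clearly. Oblong foot centre is near (430.7,257.1) in top and (289.6,181.3) in scene. Round foot centre is near (178.5,204.9) in top and (393.3,345.2) in scene. Next I triangulate, and measure the recess outlines and the bar.

```bash
cat >> h.py <<'E'
def tri(ca,ua,cb,ub):
    A=[]
    for c,u in((ca,ua),(cb,ub)):
        P=c["camera_matrix"]@np.hstack([np.array(c["R"]),np.array(c["t"]).reshape(3,1)])
        A+=[u[0]*P[2]-P[0],u[1]*P[2]-P[1]]
    A=np.array(A); return np.linalg.lstsq(A[:,:3],-A[:,3],rcond=None)[0]
def go(x,y,z,yaw):   # shift (cm) and twist to reach a tool-down TCP pose, in the present tool axes
    from scipy.spatial.transform import Rotation as Ro
    o=env.get_obs(); R=Ro.from_euler("xyz",o["tool_rot"],degrees=True)
    T=Ro.from_euler("xyz",[180,0,yaw],degrees=True)
    return (R.inv().apply(np.array([x,y,z])-o["tool_pos"])*100).round(2),(R.inv()*T).as_rotvec(degrees=True).round(2)
E
python3 - <<'E'
from h import *
T,S=env.read_camera("top"),env.read_camera("scene")
for k,a,b in(("obl",(430.7,257.1),(289.6,181.3)),("rnd",(178.5,204.9),(393.3,345.2))):
    print(k,ray(T,a,.006).round(4),ray(S,b,.006).round(4),tri(T,a,S,b).round(4))
# oblong axis from foot corners (crop px /6.757)
f=lambda u,v:ray(T,((u+.5)/6.757-.5+412,(v+.5)/6.757-.5+239),.006)
a,b,c,d=f(45,92),f(118,25),f(213,157),f(140,227)
for p,q in((b,c),(a,d),(a,b),(d,c)): print(" edge",(np.linalg.norm(q-p)*1000).round(1),np.degrees(np.arctan2(*(q-p)[1::-1])).round(1))
# recess outlines
for n,c,uv in(("top",T,(323,223)),("scene",S,(322,246))):
    hsv=cv2.cvtColor(c["img"],cv2.COLOR_RGB2HSV).astype(int); h,s,v=[hsv[...,i] for i in range(3)]
    m,_,_=blob((h>8)&(h<30)&(s>75),uv); m=cv2.morphologyEx(m,cv2.MORPH_CLOSE,np.ones((5,5)))
    r=rectz(c,outer(m),.024);print(n,"board",np.round(r[0],1),np.round(r[1],1),round(r[2],2))
    g=cv2.GaussianBlur(v.astype(np.float32),(0,0),5)-v
    inner=cv2.erode(m,np.ones((7,7)))
    e=((g>6)&(inner>0))
    nn,l,st,ce=cv2.connectedComponentsWithStats(e.astype(np.uint8))
    for i in range(1,nn):
        if st[i,4]>25:
            cnt=np.argwhere(l==i)[:,::-1]; rr=rectz(c,cnt,.0235); print("  recess",st[i,4],np.round(rr[0],1),np.round(rr[1],1),round(rr[2],1))
# bar: bright top strip near row 173 in top
hsv=cv2.cvtColor(T["img"],cv2.COLOR_RGB2HSV).astype(int)
for col in(290,310,330,350,370): print(col,T["img"][166:184,col].sum(1).tolist())
for p in((280,173),(379,174)): print("bar",ray(T,p,.037).round(4))
print(go(.4225,-.281,.30,-57))
E
```

```text
obl [ 0.4231 -0.2854  0.006 ] [ 0.4212 -0.2801  0.006 ] [ 0.4214 -0.2836  0.0039]
rnd [0.5674 0.3274 0.006 ] [0.5699 0.3381 0.006 ] [ 0.5674  0.3336 -0.0061]
 edge 57.5 -146.9
 edge 58.2 -147.4
 edge 35.9 -49.4
 edge 36.5 -48.4
top board [509.7 -27.4] [200.2 112.4] 85.1
  recess 104 [524.3  29. ] [38.7 60.9] 38.7
  recess 53 [534.6 -80.1] [46.  14.2] 85.3
  recess 32 [503.8 -56.3] [ 7.1 36.6] 77.2
scene board [514.7 -17.6] [208.2 117.8] 85.19
  recess 71 [494.1 -83.4] [37.9 75.7] 52.0
  recess 66 [508.5  23.3] [40.7 60.1] 38.1
290 [277, 283, 295, 313, 312, 316, 307, 285, 220, 154, 101, 80, 121, 170, 242, 289, 296, 286]
310 [296, 292, 289, 308, 312, 322, 323, 294, 227, 165, 101, 88, 113, 168, 244, 278, 294, 294]
330 [294, 279, 277, 300, 314, 315, 316, 291, 239, 191, 133, 86, 92, 140, 184, 251, 283, 295]
350 [284, 285, 287, 305, 306, 315, 317, 279, 223, 175, 106, 80, 80, 147, 222, 267, 286, 290]
370 [289, 298, 294, 307, 314, 317, 329, 302, 262, 200, 127, 90, 89, 120, 181, 249, 289, 281]
bar [0.6333 0.0731 0.037 ]
bar [ 0.6242 -0.1653  0.037 ]
(array([ 30.31, -24.29,  10.45]), array([-2.00e-02,  3.00e-02,  7.67e+01]))
```

```bash
python3 -c "
from h import *
print(go(.422,-.284,.26,-55))"
```

```text
(array([ 30.16, -24.02,  14.45]), array([-3.00e-02,  2.00e-02,  7.47e+01]))
```

Request:
{"fn": "servo_tool", "kwargs": {"plan": [{"xyz": [30.2,-24.0,14.4],"twist": [0,0,74.7],"jaw": 0},{"xyz": [30.2,-24.0,14.4],"twist": [0,0,74.7],"jaw": 0},{"xyz": [30.2,-24.0,14.4],"twist": [0,0,74.7],"jaw": 0},{"xyz": [30.2,-24.0,14.4],"twist": [0,0,74.7],"jaw": 0},{"xyz": [30.2,-24.0,14.4],"twist": [0,0,74.7],"jaw": 0},{"xyz": [30.2,-24.0,14.4],"twist": [0,0,74.7],"jaw": 0},{"xyz": [30.2,-24.0,14.4],"twist": [0,0,74.7],"jaw": 0},{"xyz": [30.2,-24.0,14.4],"twist": [0,0,74.7],"jaw": 0},{"xyz": [30.2,-24.0,14.4],"twist": [0,0,74.7],"jaw": 0},{"xyz": [30.2,-24.0,14.4],"twist": [0,0,74.7],"jaw": 0}], "newtons": 5}}

```text
time_s: 1.13
tool_pos: [0.4155, -0.2954, 0.266]
tool_rot: [-180.0, -0.0, -48.6]
force: [0.0, -0.1, 0.1]
grip_width: 0.0867
grasp_force: 0.0
```

Run:
```python
from h import *
S=env.read_camera("scene");T=env.read_camera("top");print(env.get_obs()["tool_pos"],go(.422,-.284,.26,-55))
x,y=290,165;a=cv2.resize(S["img"][y-40:y+40,x-40:x+40],(400,400),interpolation=cv2.INTER_CUBIC)
x,y=430,250;b=cv2.resize(T["img"][y-40:y+40,x-40:x+40],(400,400),interpolation=cv2.INTER_CUBIC)
cv2.imwrite("pics/a.png",np.hstack([a,b])[...,::-1])
```

```text
[ 0.41749409 -0.29066994  0.26440258] (array([-0.19, -0.78,  0.44]), array([-0.1 ,  0.26,  7.06]))
```

View pics/a.png

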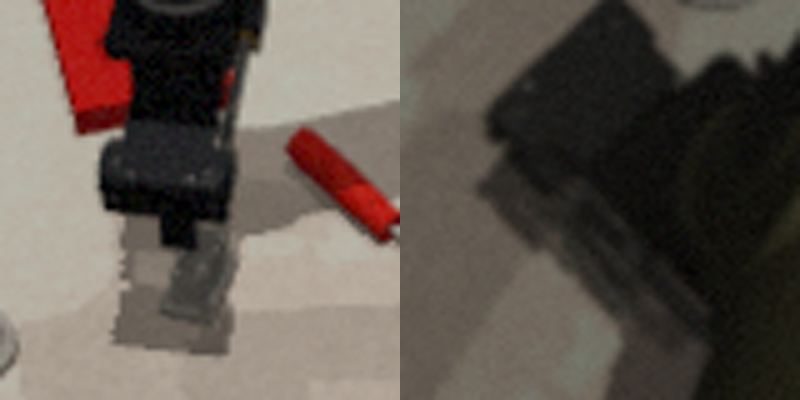

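The gripper hovers over the oblong flange in both views, with the screwdriver clear of it. Now I correct, go down, and squeeze along the flange's length to centre it.

Request:
{"fn": "servo_tool", "kwargs": {"plan": [{"xyz": [-0.2,-0.8,0.4],"twist": [0,0,7],"jaw": 0},{"xyz": [-0.2,-0.8,2],"twist": [0,0,7],"jaw": 0},{"xyz": [-0.2,-0.8,4.5],"twist": [0,0,7],"jaw": 0},{"xyz": [-0.2,-0.8,6.9],"twist": [0,0,7],"jaw": 0},{"xyz": [-0.2,-0.8,6.9],"twist": [0,0,7],"jaw": 0.3},{"xyz": [-0.2,-0.8,6.9],"twist": [0,0,7],"jaw": 0.7},{"xyz": [-0.2,-0.8,6.9],"twist": [0,0,7],"jaw": 0.7},{"xyz": [-0.2,-0.8,6.9],"twist": [0,0,7],"jaw": 0.7},{"xyz": [-0.2,-0.8,6.9],"twist": [0,0,7],"jaw": 0.7},{"xyz": [-0.2,-0.8,6.9],"twist": [0,0,7],"jaw": 0.7}], "newtons": 5}}

```text
time_s: 2.07
tool_pos: [0.4199, -0.2906, 0.1985]
tool_rot: [-180.0, -0.1, -55.3]
force: [0.0, 0.1, -0.5]
grip_width: 0.0548
grasp_force: 0.0
```

Request:
{"fn": "servo_tool", "kwargs": {"plan": [{"xyz": [-0.4,-0.5,0.3],"twist": [0,0,0],"jaw": 0.7},{"xyz": [-0.4,-0.5,0.3],"twist": [0,0,0],"jaw": 0.7},{"xyz": [-0.4,-0.5,0.3],"twist": [0,0,0],"jaw": 0.7},{"xyz": [-0.4,-0.5,0.3],"twist": [0,0,0],"jaw": 0.7},{"xyz": [-0.4,-0.5,0.3],"twist": [0,0,0],"jaw": 0.7}]}}

```text
time_s: 2.48
tool_pos: [0.4217, -0.2837, 0.1944]
tool_rot: [-180.0, 0.0, -55.3]
force: [1.2, 1.4, 2.6]
grip_width: 0.0445
grasp_force: 4.9
```

Request:
{"fn": "servo_tool", "kwargs": {"plan": [{"xyz": [0,0,0],"twist": [0,0,0],"jaw": 0},{"xyz": [0,0,0],"twist": [0,0,0],"jaw": 0},{"xyz": [0,0,0],"twist": [0,0,0],"jaw": 0},{"xyz": [0,0,0],"twist": [0,0,-7],"jaw": 0},{"xyz": [0,0,0],"twist": [0,0,-14],"jaw": 0},{"xyz": [0,0,0],"twist": [0,0,-21],"jaw": 0},{"xyz": [0,0,0],"twist": [0,0,-28],"jaw": 0},{"xyz": [0,0,0],"twist": [0,0,-35],"jaw": 0},{"xyz": [0,0,0],"twist": [0,0,-42],"jaw": 0},{"xyz": [0,0,0],"twist": [0,0,-49],"jaw": 0}]}}

```text
time_s: 3.32
tool_pos: [0.4211, -0.2844, 0.1942]
tool_rot: [180.0, 0.0, -6.0]
force: [0.1, -0.0, 0.2]
grip_width: 0.0865
grasp_force: 0.0
```

Request:
{"fn": "servo_tool", "kwargs": {"plan": [{"xyz": [0,0,0],"twist": [0,0,-7],"jaw": 0},{"xyz": [0,0,0],"twist": [0,0,-14],"jaw": 0},{"xyz": [0,0,0],"twist": [0,0,-21],"jaw": 0},{"xyz": [0,0,0],"twist": [0,0,-28],"jaw": 0},{"xyz": [0,0,0],"twist": [0,0,-35],"jaw": 0},{"xyz": [0,0,0],"twist": [0,0,-41],"jaw": 0},{"xyz": [0,0,0],"twist": [0,0,-41],"jaw": 0.5},{"xyz": [0,0,0],"twist": [0,0,-41],"jaw": 0.9},{"xyz": [0,0,0],"twist": [0,0,-41],"jaw": 0.9},{"xyz": [0,0,0],"twist": [0,0,-41],"jaw": 0.9}], "newtons": 8}}

```text
time_s: 4.15
tool_pos: [0.4213, -0.2842, 0.1943]
tool_rot: [180.0, 0.0, 34.6]
force: [1.0, 0.7, 0.5]
grip_width: 0.0681
grasp_force: 0.0
```

Request:
{"fn": "servo_tool", "kwargs": {"plan": [{"xyz": [0,0,0],"twist": [0,0,0],"jaw": 0.9},{"xyz": [0,0,0],"twist": [0,0,0],"jaw": 0.9},{"xyz": [0,0,0],"twist": [0,0,0],"jaw": 0.9},{"xyz": [0,0,0],"twist": [0,0,0],"jaw": 0.9},{"xyz": [0,0,0],"twist": [0,0,0],"jaw": 0.9},{"xyz": [0,0,0],"twist": [0,0,0],"jaw": 0.9}], "newtons": 15}}

```text
time_s: 4.65
tool_pos: [0.4214, -0.2841, 0.1943]
tool_rot: [180.0, 0.0, 34.7]
force: [-0.4, -0.8, 0.4]
grip_width: 0.0282
grasp_force: 0.0
```

Request:
{"fn": "servo_tool", "kwargs": {"plan": [{"xyz": [0,0,0],"twist": [0,0,0],"jaw": 0.9},{"xyz": [0,0,0],"twist": [0,0,0],"jaw": 0.9},{"xyz": [0,0,0],"twist": [0,0,0],"jaw": 0.9},{"xyz": [0,0,-1],"twist": [0,0,0],"jaw": 0.9},{"xyz": [0,0,-4],"twist": [0,0,0],"jaw": 0.9},{"xyz": [0,0,-7],"twist": [0,0,0],"jaw": 0.9},{"xyz": [0,0,-7],"twist": [0,0,0],"jaw": 0.9},{"xyz": [0,0,-7],"twist": [0,0,0],"jaw": 0.9}]}}

```text
time_s: 5.32
tool_pos: [0.4221, -0.2845, 0.2667]
tool_rot: [179.7, -0.1, 34.7]
force: [-0.9, -0.5, -1.1]
grip_width: 0.0244
grasp_force: 14.8
```

Run:
```python
from h import *
T,S=env.read_camera("top"),env.read_camera("scene")
# board recess pictures with predicted recess centres from board estimate
b=np.array([.5105,-.0274]); th=np.radians(-4.9); R=np.array([[np.cos(th),-np.sin(th)],[np.sin(th),np.cos(th)]])
out=[]
for c,(x,y) in((T,(323,223)),(S,(322,246))):
    k=8; im=cv2.resize(c["img"][y-37:y+38,x-50:x+50],None,fx=4*1.0,fy=4,interpolation=cv2.INTER_CUBIC)
    for h0 in((0,.05),(0,-.05),(.055,.1),(-.055,.1),(.055,-.1),(-.055,-.1)):
        p=proj(c,[*(b+R@np.array(h0)),.024]); q=tuple(int(v) for v in ((p-[x-50,y-37]+.5)*4-.5)); cv2.drawMarker(im,q,(0,0,255),cv2.MARKER_CROSS,9,1)
    out.append(im)
cv2.imwrite("pics/b.png",np.hstack(out)[...,::-1])
for p in((0,.05),(0,-.05)): print(b+R@np.array(p))
print(env.get_obs()["tool_pos"],env.get_obs()["grip_width"])
```

```text
[0.51477085 0.02241726]
[ 0.50622915 -0.07721726]
[ 0.42093415 -0.28392039  0.26405601] 0.024253756210702446
```

View pics/b.png

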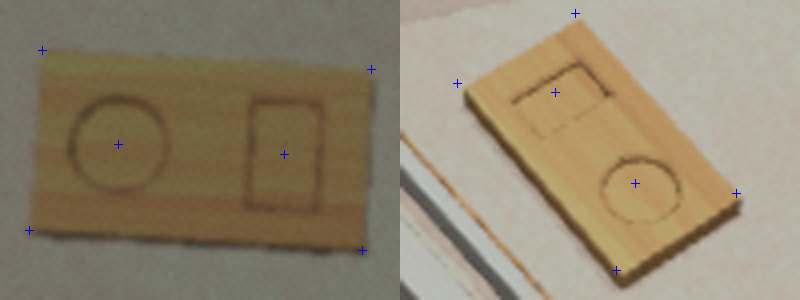

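In the top view the predicted board corners and recess centres, (118,144) and (285,154), fit. In the scene view they sit about 2 px off. I use the held flange, whose position is known, to see which camera is off.

Run:
```python
from h import *
T,S=env.read_camera("top"),env.read_camera("scene");o=env.get_obs();p=o["tool_pos"];z=p[2]-.1943
th=np.radians(o["tool_rot"][2]);R=np.array([[np.cos(th),-np.sin(th)],[np.sin(th),np.cos(th)]])
out=[]
for c in(S,T):
    q0=proj(c,[p[0],p[1],z+.02]).astype(int);x,y=q0
    im=cv2.resize(c["img"][y-25:y+25,x-25:x+25],None,fx=8,fy=8,interpolation=cv2.INTER_CUBIC)
    for s in((30,18),(30,-18),(-30,18),(-30,-18)):
        q=proj(c,[*(p[:2]+R@np.array(s)/1000),z+.004]); q=tuple(int(v) for v in((q-[x-25,y-25]+.5)*8)); cv2.drawMarker(im,q,(0,0,255),cv2.MARKER_CROSS,12,1)
    out.append(im)
cv2.imwrite("pics/c.png",np.hstack(out)[...,::-1])
```

```text
(no output)
```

View pics/c.png

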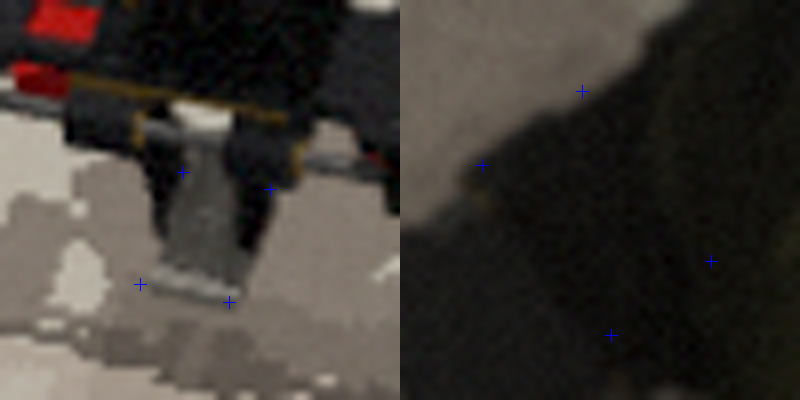

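The held flange's foot appears about 1.4 px right of its prediction in the scene, so the scene camera carries a small offset. I trust the top view, go over the recess, and compare locally there.

```bash
python3 -c "
from h import *
print(go(.5062,-.0772,.228,-5))"
```

```text
(array([ 18.79, -12.11,   3.53]), array([-0.11,  0.1 , 39.68]))
```

Request:
{"fn": "servo_tool", "kwargs": {"plan": [{"xyz": [3,-2,0],"twist": [0,0,6],"jaw": 0.9},{"xyz": [6,-4,0],"twist": [0,0,13],"jaw": 0.9},{"xyz": [9,-6,0],"twist": [0,0,20],"jaw": 0.9},{"xyz": [12,-8,0],"twist": [0,0,27],"jaw": 0.9},{"xyz": [15,-10,0],"twist": [0,0,34],"jaw": 0.9},{"xyz": [17.5,-11.5,0],"twist": [0,0,39.7],"jaw": 0.9},{"xyz": [18.8,-12.1,1.5],"twist": [0,0,39.7],"jaw": 0.9},{"xyz": [18.8,-12.1,3],"twist": [0,0,39.7],"jaw": 0.9},{"xyz": [18.8,-12.1,3.5],"twist": [0,0,39.7],"jaw": 0.9},{"xyz": [18.8,-12.1,3.5],"twist": [0,0,39.7],"jaw": 0.9}]}}

```text
time_s: 6.35
tool_pos: [0.5058, -0.0777, 0.2269]
tool_rot: [-180.0, 0.3, -5.0]
force: [0.4, -0.1, -0.7]
grip_width: 0.0244
grasp_force: 14.8
```

```bash
cat > look.py <<'E'
from h import *
import sys
def look(name,foot,zoff=.1943):
    o=env.get_obs();p=o["tool_pos"];z=p[2]-zoff;th=np.radians(o["tool_rot"][2]);R=np.array([[np.cos(th),-np.sin(th)],[np.sin(th),np.cos(th)]])
    out=[]
    for n in("scene","top"):
        c=env.read_camera(n);x,y=proj(c,[p[0],p[1],z+.01]).astype(int)
        im=cv2.resize(c["img"][y-25:y+25,x-25:x+25],None,fx=8,fy=8,interpolation=cv2.INTER_CUBIC)
        for s in foot:
            q=proj(c,[*(p[:2]+R@np.array(s)/1000),z]);q=tuple(int(v) for v in((q-[x-25,y-25]+.5)*8));cv2.drawMarker(im,q,(0,0,255),cv2.MARKER_CROSS,12,1)
        out.append(im)
    cv2.imwrite(f"pics/{name}.png",np.hstack(out)[...,::-1]);print(p,o["tool_rot"],o["force"],o["grip_width"])
E
python3 -c "
from look import *
look('d',((30,18),(30,-18),(-30,18),(-30,-18)))"
```

```text
[ 0.50577222 -0.07770153  0.22689318] [-179.96245507    0.31211679   -5.00040204] [ 0.42890838 -0.14127845 -0.67623197] 0.02436545786754044
```

View pics/d.png

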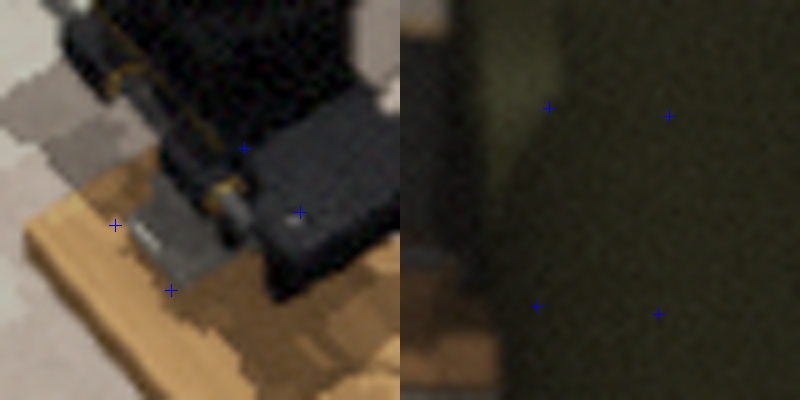

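The scene shows the flange's far corner at about (180,290) in the crop. Against the board, the flange is a few mm too far toward -y and the robot. The robot base centre also suggests the top view reads y about 4 mm low. I shift about 2 mm in x and 4.5 mm in y, then lower gently.

Request:
{"fn": "servo_tool", "kwargs": {"plan": [{"xyz": [0.15,-0.45,0],"twist": [0,0,0],"jaw": 0.9},{"xyz": [0.15,-0.45,0.3],"twist": [0,0,0],"jaw": 0.9},{"xyz": [0.15,-0.45,0.6],"twist": [0,0,0],"jaw": 0.9},{"xyz": [0.15,-0.45,0.8],"twist": [0,0,0],"jaw": 0.9},{"xyz": [0.15,-0.45,1.0],"twist": [0,0,0],"jaw": 0.9},{"xyz": [0.15,-0.45,1.1],"twist": [0,0,0],"jaw": 0.9},{"xyz": [0.15,-0.45,1.1],"twist": [0,0,0],"jaw": 0.9}]}}

```text
time_s: 7.03
tool_pos: [0.509, -0.0734, 0.2183]
tool_rot: [180.0, 0.0, -5.0]
force: [-0.2, -0.8, -0.1]
grip_width: 0.0237
grasp_force: 14.7
```

Request:
{"fn": "servo_tool", "kwargs": {"plan": [{"xyz": [0,0,0.1],"twist": [0,0,0],"jaw": 0.9},{"xyz": [0,0,0.2],"twist": [0,0,0],"jaw": 0.9},{"xyz": [0,0,0.3],"twist": [0,0,0],"jaw": 0.9},{"xyz": [0,0,0.3],"twist": [0,0,0],"jaw": 0.9},{"xyz": [0,0,0.3],"twist": [0,0,0],"jaw": 0.9}]}}

```text
time_s: 7.45
tool_pos: [0.5093, -0.0734, 0.2162]
tool_rot: [180.0, -0.0, -5.0]
force: [-3.0, 0.7, 5.9]
grip_width: 0.0238
grasp_force: 15.0
```

Request:
{"fn": "servo_tool", "kwargs": {"plan": [{"xyz": [-0.1,0,-0.1],"twist": [0,0,0],"jaw": 0.9},{"xyz": [-0.3,0,-0.1],"twist": [0,0,0],"jaw": 0.9},{"xyz": [-0.3,0,0],"twist": [0,0,0],"jaw": 0.9},{"xyz": [-0.3,0,0.1],"twist": [0,0,0],"jaw": 0.9},{"xyz": [-0.3,0,0.1],"twist": [0,0,0],"jaw": 0.9},{"xyz": [-0.3,0,0.1],"twist": [0,0,0],"jaw": 0.9}]}}

```text
time_s: 7.95
tool_pos: [0.5058, -0.0732, 0.2139]
tool_rot: [180.0, 0.0, -5.0]
force: [0.2, -0.9, -1.1]
grip_width: 0.0242
grasp_force: 15.0
```

Request:
{"fn": "servo_tool", "kwargs": {"plan": [{"xyz": [0,0,0.1],"twist": [0,0,0],"jaw": 0.9},{"xyz": [0,0,0.2],"twist": [0,0,0],"jaw": 0.9},{"xyz": [0,0,0.3],"twist": [0,0,0],"jaw": 0.9},{"xyz": [0,0,0.3],"twist": [0,0,0],"jaw": 0.9},{"xyz": [0,0,0.3],"twist": [0,0,0],"jaw": 0.9}]}}

```text
time_s: 8.37
tool_pos: [0.5061, -0.0731, 0.2114]
tool_rot: [180.0, -0.0, -5.0]
force: [-0.2, -1.0, 1.3]
grip_width: 0.0236
grasp_force: 15.0
```

Request:
{"fn": "servo_tool", "kwargs": {"plan": [{"xyz": [0,0,0],"twist": [0,0,0],"jaw": 0.5},{"xyz": [0,0,0],"twist": [0,0,0],"jaw": 0.5},{"xyz": [0,0,0],"twist": [0,0,0],"jaw": 0.5},{"xyz": [0,0,0],"twist": [0,0,0],"jaw": 0.5},{"xyz": [0,0,-2],"twist": [0,0,0],"jaw": 0.5},{"xyz": [0,0,-5],"twist": [0,0,0],"jaw": 0.5},{"xyz": [0,0,-9],"twist": [0,0,0],"jaw": 0.3},{"xyz": [0,0,-9],"twist": [0,0,0],"jaw": 0.3}]}}

```text
time_s: 9.03
tool_pos: [0.5088, -0.0727, 0.3083]
tool_rot: [179.9, -0.7, -5.0]
force: [1.6, -1.2, 0.5]
grip_width: 0.0504
grasp_force: 0.0
```

```bash
python3 -c "
from h import *
print(env.get_obs()['tool_pos'],go(.5685,.331,.30,-5))"
```

```text
[ 0.50881734 -0.07265671  0.30831334] (array([  2.42, -40.73,   0.79]), array([ 0.1 , -0.68, -0.  ]))
```

Request:
{"fn": "servo_tool", "kwargs": {"plan": [{"xyz": [0.2,-4,0],"twist": [0,0,-7],"jaw": 0.3},{"xyz": [0.4,-8,0],"twist": [0,0,-14],"jaw": 0.3},{"xyz": [0.7,-12,0],"twist": [0,0,-21],"jaw": 0.3},{"xyz": [1,-16,0],"twist": [0,0,-28],"jaw": 0.3},{"xyz": [1.2,-20,0],"twist": [0,0,-35],"jaw": 0.3},{"xyz": [1.5,-24,0],"twist": [0,0,-42],"jaw": 0.3},{"xyz": [1.7,-28,0],"twist": [0,0,-49],"jaw": 0.3},{"xyz": [2,-32,0],"twist": [0,0,-56],"jaw": 0.3},{"xyz": [2.2,-36,0],"twist": [0,0,-63],"jaw": 0.3},{"xyz": [2.3,-40.7,1],"twist": [0,0,-70],"jaw": 0.3}]}}

```text
time_s: 9.87
tool_pos: [0.5648, 0.3262, 0.2939]
tool_rot: [179.9, -0.1, 65.2]
force: [1.7, -0.1, 1.5]
grip_width: 0.0607
grasp_force: 0.0
```

```bash
python3 -c "
from h import *
print(env.get_obs()['tool_pos'],env.get_obs()['qpos'],go(.5675,.3315,.24,85))"
```

```text
[0.56484766 0.32618905 0.29393637] [  3.67887273  30.73083614 -48.50710032  89.14786358  23.96155316
  70.81132279 -73.49695131] (array([0.58, 0.01, 5.4 ]), array([  0.15,  -0.13, -19.76]))
```

Request:
{"fn": "servo_tool", "kwargs": {"plan": [{"xyz": [0,0,0],"twist": [0,0,-7],"jaw": 0.3},{"xyz": [0,0,2],"twist": [0,0,-14],"jaw": 0.3},{"xyz": [0,0,4],"twist": [0,0,-19.5],"jaw": 0.3},{"xyz": [0,0,6],"twist": [0,0,-19.5],"jaw": 0.3},{"xyz": [0,0,6],"twist": [0,0,-19.5],"jaw": 0.3},{"xyz": [0,0,6],"twist": [0,0,-19.5],"jaw": 0.3}]}}

```text
time_s: 10.37
tool_pos: [0.5636, 0.3239, 0.2316]
tool_rot: [-179.9, 0.1, 84.4]
force: [-0.1, 0.6, 0.5]
grip_width: 0.0611
grasp_force: 0.0
```

Run:
```python
from look import *
print(go(.5675,.3315,.195,85))
a=np.linspace(0,2*np.pi,13)[:-1]; o=env.get_obs()["tool_pos"]
look('e',[(26*np.cos(t),26*np.sin(t)) for t in a],zoff=o[2]-.008)
```

```text
(array([0.8 , 0.32, 3.65]), array([-0.13,  0.06, -0.55]))
[0.56361841 0.32387638 0.23155184] [-1.79870501e+02  6.01080168e-02  8.44453334e+01] [-0.11400261  0.58889386  0.53070448] 0.06107078492199185
```

View pics/e.png

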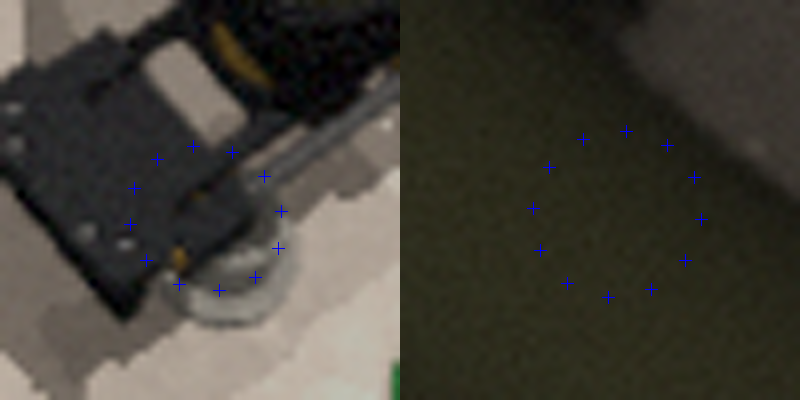

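The scene crop shows the foot about 2 px right of and 4 px below its prediction, so the flange lies roughly at (0.568, 0.334). The green look-alike is clear to the lower right. I correct, lower, and squeeze along x.

Request:
{"fn": "servo_tool", "kwargs": {"plan": [{"xyz": [1.0,0.35,0],"twist": [0,0,0],"jaw": 0.15},{"xyz": [1.0,0.35,1.2],"twist": [0,0,0],"jaw": 0.15},{"xyz": [1.0,0.35,2.4],"twist": [0,0,0],"jaw": 0.15},{"xyz": [1.0,0.35,3.5],"twist": [0,0,0],"jaw": 0.15},{"xyz": [1.0,0.35,3.5],"twist": [0,0,0],"jaw": 0.15},{"xyz": [1.0,0.35,3.5],"twist": [0,0,0],"jaw": 0.7},{"xyz": [1.0,0.35,3.5],"twist": [0,0,0],"jaw": 0.7},{"xyz": [1.0,0.35,3.5],"twist": [0,0,0],"jaw": 0.7},{"xyz": [1.0,0.35,3.5],"twist": [0,0,0],"jaw": 0.7},{"xyz": [1.0,0.35,3.5],"twist": [0,0,0],"jaw": 0.7}], "newtons": 5}}

```text
time_s: 11.3
tool_pos: [0.5685, 0.3339, 0.1981]
tool_rot: [180.0, -0.0, 84.5]
force: [0.1, -0.7, 0.9]
grip_width: 0.0485
grasp_force: 0.0
```

Request:
{"fn": "servo_tool", "kwargs": {"plan": [{"xyz": [0,0,0],"twist": [0,0,0],"jaw": 0.7},{"xyz": [0,0,0],"twist": [0,0,0],"jaw": 0.7},{"xyz": [0,0,0],"twist": [0,0,0],"jaw": 0.7},{"xyz": [0,0,0],"twist": [0,0,0],"jaw": 0.7}]}}

```text
time_s: 11.63
tool_pos: [0.5684, 0.3338, 0.1978]
tool_rot: [180.0, 0.0, 84.5]
force: [-0.1, -0.5, 1.2]
grip_width: 0.0356
grasp_force: 5.0
```

Request:
{"fn": "servo_tool", "kwargs": {"plan": [{"xyz": [0,0,0],"twist": [0,0,0],"jaw": 0.3},{"xyz": [0,0,0],"twist": [0,0,0],"jaw": 0.3},{"xyz": [0,0,0],"twist": [0,0,0],"jaw": 0.3},{"xyz": [0,0,0],"twist": [0,0,0],"jaw": 0.3},{"xyz": [0,0,0],"twist": [0,0,7],"jaw": 0.3},{"xyz": [0,0,0],"twist": [0,0,14],"jaw": 0.3},{"xyz": [0,0,0],"twist": [0,0,21],"jaw": 0.3},{"xyz": [0,0,0],"twist": [0,0,28],"jaw": 0.3},{"xyz": [0,0,0],"twist": [0,0,35],"jaw": 0.3},{"xyz": [0,0,0],"twist": [0,0,42],"jaw": 0.3}]}}

```text
time_s: 12.47
tool_pos: [0.5682, 0.3338, 0.1975]
tool_rot: [-180.0, 0.0, 42.1]
force: [-0.2, 0.7, 1.2]
grip_width: 0.0604
grasp_force: 0.0
```

Request:
{"fn": "servo_tool", "kwargs": {"plan": [{"xyz": [0,0,0],"twist": [0,0,7],"jaw": 0.3},{"xyz": [0,0,0],"twist": [0,0,14],"jaw": 0.3},{"xyz": [0,0,0],"twist": [0,0,21],"jaw": 0.3},{"xyz": [0,0,0],"twist": [0,0,28],"jaw": 0.3},{"xyz": [0,0,0],"twist": [0,0,35],"jaw": 0.3},{"xyz": [0,0,0],"twist": [0,0,42],"jaw": 0.3},{"xyz": [0,0,0.3],"twist": [0,0,47.5],"jaw": 0.3},{"xyz": [0,0,0.3],"twist": [0,0,47.5],"jaw": 0.5},{"xyz": [0,0,0.3],"twist": [0,0,47.5],"jaw": 0.8},{"xyz": [0,0,0.3],"twist": [0,0,47.5],"jaw": 0.8}]}}

```text
time_s: 13.3
tool_pos: [0.5682, 0.3339, 0.1945]
tool_rot: [180.0, 0.0, -4.9]
force: [0.5, 0.4, -0.2]
grip_width: 0.0483
grasp_force: 0.0
```

Request:
{"fn": "servo_tool", "kwargs": {"plan": [{"xyz": [0,0,0],"twist": [0,0,0],"jaw": 0.8},{"xyz": [0,0,0],"twist": [0,0,0],"jaw": 0.8},{"xyz": [0,0,0],"twist": [0,0,0],"jaw": 0.8},{"xyz": [0,0,0],"twist": [0,0,0],"jaw": 0.8},{"xyz": [0,0,0],"twist": [0,0,0],"jaw": 0.8},{"xyz": [0,0,0],"twist": [0,0,0],"jaw": 0.8}], "newtons": 15}}

```text
time_s: 13.8
tool_pos: [0.5684, 0.3337, 0.1946]
tool_rot: [180.0, 0.0, -5.0]
force: [-0.5, -0.6, 0.3]
grip_width: 0.0353
grasp_force: 15.0
```

```bash
python3 -c "
from h import *
o=env.get_obs();print(o['tool_pos'],o['tool_rot'],o['grip_width'],o['grasp_force'],go(.515,.0264,.30,-5))"
```

```text
[0.5683523  0.33372794 0.19458478] [ 1.79989358e+02  9.45433174e-04 -5.01576156e+00] 0.03530257649096756 14.99987488372426 (array([ -2.63,  31.08, -10.54]), array([ 0.01,  0.  , -0.02]))
```

Request:
{"fn": "servo_tool", "kwargs": {"plan": [{"xyz": [0,0,-2],"twist": [0,0,0],"jaw": 0.8},{"xyz": [0,0,-5],"twist": [0,0,0],"jaw": 0.8},{"xyz": [-0.3,3,-7],"twist": [0,0,0],"jaw": 0.8},{"xyz": [-0.6,7,-7],"twist": [0,0,0],"jaw": 0.8},{"xyz": [-0.9,11,-7],"twist": [0,0,0],"jaw": 0.8},{"xyz": [-1.3,15,-7],"twist": [0,0,0],"jaw": 0.8},{"xyz": [-1.6,19,-7],"twist": [0,0,0],"jaw": 0.8},{"xyz": [-2,23,-7],"twist": [0,0,0],"jaw": 0.8},{"xyz": [-2.4,27,-7],"twist": [0,0,0],"jaw": 0.8},{"xyz": [-2.6,31.1,-7],"twist": [0,0,0],"jaw": 0.8}]}}

```text
time_s: 14.63
tool_pos: [0.5142, 0.0248, 0.2646]
tool_rot: [180.0, -0.0, -5.0]
force: [0.8, -1.0, -1.2]
grip_width: 0.0354
grasp_force: 15.0
```

Request:
{"fn": "servo_tool", "kwargs": {"plan": [{"xyz": [0,0,0],"twist": [0,0,0],"jaw": 0.8},{"xyz": [0,0,1.5],"twist": [0,0,0],"jaw": 0.8},{"xyz": [0,0,3],"twist": [0,0,0],"jaw": 0.8},{"xyz": [0,0,3.5],"twist": [0,0,0],"jaw": 0.8},{"xyz": [0,0,3.5],"twist": [0,0,0],"jaw": 0.8}]}}

```text
time_s: 15.05
tool_pos: [0.5144, 0.0264, 0.2282]
tool_rot: [180.0, 0.2, -5.0]
force: [0.0, 0.2, -1.2]
grip_width: 0.0358
grasp_force: 15.0
```

```bash
python3 -c "
from look import *
print(go(.5147,.0264,.2186,-5))
a=np.linspace(0,2*np.pi,13)[:-1]
look('f',[(26*np.cos(t),26*np.sin(t)) for t in a],zoff=.1946)"
```

```text
(array([0.03, 0.  , 0.96]), array([0.01, 0.18, 0.  ]))
[0.51439603 0.02643355 0.2281977 ] [179.99117421   0.18330478  -4.99803435] [ 0.01987901  0.15883335 -1.2089228 ] 0.035813345244025054
```

View pics/f.png

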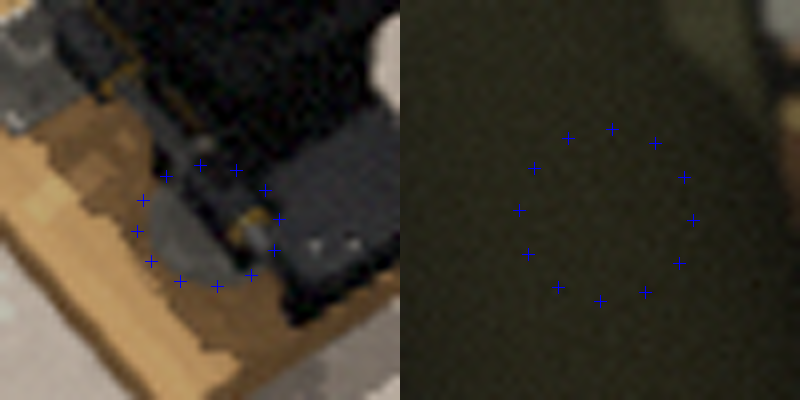

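The flange sits over the round recess and its foot nearly matches the prediction, so I lower it gently.

Request:
{"fn": "servo_tool", "kwargs": {"plan": [{"xyz": [0,0,0.4],"twist": [0,0,0],"jaw": 0.8},{"xyz": [0,0,0.8],"twist": [0,0,0],"jaw": 0.8},{"xyz": [0,0,1.0],"twist": [0,0,0],"jaw": 0.8},{"xyz": [0,0,1.2],"twist": [0,0,0],"jaw": 0.8},{"xyz": [0,0,1.3],"twist": [0,0,0],"jaw": 0.8},{"xyz": [0,0,1.3],"twist": [0,0,0],"jaw": 0.8},{"xyz": [0,0,1.3],"twist": [0,0,0],"jaw": 0.8}]}}

```text
time_s: 15.73
tool_pos: [0.5152, 0.0263, 0.2166]
tool_rot: [180.0, 0.0, -5.0]
force: [0.0, -1.0, -0.8]
grip_width: 0.0351
grasp_force: 15.0
```

Request:
{"fn": "servo_tool", "kwargs": {"plan": [{"xyz": [0,0,0.1],"twist": [0,0,0],"jaw": 0.8},{"xyz": [0,0,0.2],"twist": [0,0,0],"jaw": 0.8},{"xyz": [0,0,0.3],"twist": [0,0,0],"jaw": 0.8},{"xyz": [0,0,0.4],"twist": [0,0,0],"jaw": 0.8},{"xyz": [0,0,0.4],"twist": [0,0,0],"jaw": 0.8},{"xyz": [0,0,0.4],"twist": [0,0,0],"jaw": 0.8}]}}

```text
time_s: 16.23
tool_pos: [0.5152, 0.0263, 0.2125]
tool_rot: [180.0, 0.0, -5.0]
force: [0.1, 0.1, -1.0]
grip_width: 0.0357
grasp_force: 15.0
```

Request:
{"fn": "servo_tool", "kwargs": {"plan": [{"xyz": [0,0,0.15],"twist": [0,0,0],"jaw": 0.8},{"xyz": [0,0,0.15],"twist": [0,0,0],"jaw": 0.8},{"xyz": [0,0,0.15],"twist": [0,0,0],"jaw": 0.4},{"xyz": [0,0,0.15],"twist": [0,0,0],"jaw": 0.4},{"xyz": [0,0,0.15],"twist": [0,0,0],"jaw": 0.4},{"xyz": [0,0,0.15],"twist": [0,0,0],"jaw": 0.4},{"xyz": [0,0,-1],"twist": [0,0,0],"jaw": 0.4},{"xyz": [0,0,-4],"twist": [0,0,0],"jaw": 0.4},{"xyz": [0,0,-8],"twist": [0,0,0],"jaw": 0.4},{"xyz": [0,0,-8],"twist": [0,0,0],"jaw": 0.4}]}}

```text
time_s: 17.07
tool_pos: [0.518, 0.0271, 0.3005]
tool_rot: [-180.0, -0.7, -5.0]
force: [2.2, 0.6, 0.7]
grip_width: 0.0527
grasp_force: 0.0
```

```bash
python3 -c "
from h import *
print(go(.425,-.0234,.30,-2.2))"
```

```text
(array([-8.83,  5.84, -0.06]), array([-0.02, -0.73, -2.8 ]))
```

Request:
{"fn": "servo_tool", "kwargs": {"plan": [{"xyz": [-2.5,1.6,0],"twist": [0,0,-2.8],"jaw": 0},{"xyz": [-5,3.2,0],"twist": [0,0,-2.8],"jaw": 0},{"xyz": [-7,4.6,0],"twist": [0,0,-2.8],"jaw": 0},{"xyz": [-8.8,5.8,0],"twist": [0,0,-2.8],"jaw": 0},{"xyz": [-8.8,5.8,0],"twist": [0,0,-2.8],"jaw": 0},{"xyz": [-8.8,5.8,0],"twist": [0,0,-2.8],"jaw": 0}]}}

```text
time_s: 17.57
tool_pos: [0.4222, -0.0242, 0.2936]
tool_rot: [179.9, -0.1, -2.3]
force: [1.3, -0.1, 0.7]
grip_width: 0.083
grasp_force: 0.0
```

```bash
python3 -c "
from h import *
o=env.get_obs();print(o['tool_pos'],o['tool_rot'],o['grip_width'],go(.427,-.0234,.19,-2.2))
S=env.read_camera('scene');x,y=315,250
im=cv2.resize(S['img'][y-55:y+55,x-70:x+70],None,fx=5,fy=5,interpolation=cv2.INTER_CUBIC)
cv2.imwrite('pics/g.png',im[...,::-1])"
```

```text
[ 0.4221559  -0.02418223  0.29356474] [ 1.79935327e+02 -1.19490380e-01 -2.30836318e+00] 0.0829610349379967 (array([ 0.46, -0.11, 10.36]), array([ 0.06, -0.12, -0.11]))
```

View pics/g.png

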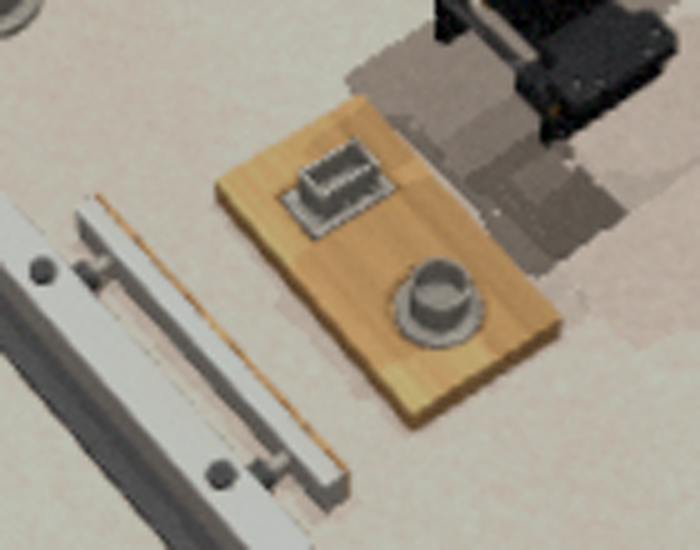

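Both flanges look seated level in the board, oblong at about (340,185) and round at (440,300). The bar lies ahead and the fingers are on the near side. Now I lower behind the near edge.

Request:
{"fn": "servo_tool", "kwargs": {"plan": [{"xyz": [0.2,-0.1,3],"twist": [0,0,0],"jaw": 0},{"xyz": [0.2,-0.1,6],"twist": [0,0,0],"jaw": 0},{"xyz": [0.2,-0.1,9],"twist": [0,0,0],"jaw": 0},{"xyz": [0.2,-0.1,10.3],"twist": [0,0,0],"jaw": 0},{"xyz": [0.2,-0.1,10.3],"twist": [0,0,0],"jaw": 0},{"xyz": [0.2,-0.1,10.3],"twist": [0,0,0],"jaw": 0},{"xyz": [0.2,-0.1,10.3],"twist": [0,0,0],"jaw": 0}]}}

```text
time_s: 18.2
tool_pos: [0.4258, -0.0224, 0.1907]
tool_rot: [-180.0, -0.1, -2.2]
force: [-0.3, 0.1, -0.2]
grip_width: 0.0868
grasp_force: 0.0
```

Request:
{"fn": "servo_tool", "kwargs": {"plan": [{"xyz": [0.5,0,0],"twist": [0,0,0],"jaw": 0},{"xyz": [1.0,0,0],"twist": [0,0,0],"jaw": 0},{"xyz": [1.4,0,0],"twist": [0,0,0],"jaw": 0},{"xyz": [1.7,0,0],"twist": [0,0,0],"jaw": 0},{"xyz": [2.0,0,0],"twist": [0,0,0],"jaw": 0},{"xyz": [2.3,0,0],"twist": [0,0,0],"jaw": 0},{"xyz": [2.6,0,0],"twist": [0,0,0],"jaw": 0},{"xyz": [2.9,0,0],"twist": [0,0,0],"jaw": 0},{"xyz": [3.2,0,0],"twist": [0,0,0],"jaw": 0},{"xyz": [3.5,0,0],"twist": [0,0,0],"jaw": 0}]}}

```text
time_s: 19.03
tool_pos: [0.4595, -0.0241, 0.1894]
tool_rot: [-180.0, 0.0, -2.2]
force: [-0.7, 0.8, -0.5]
grip_width: 0.087
grasp_force: 0.9
```

Request:
{"fn": "servo_tool", "kwargs": {"plan": [{"xyz": [0.3,0,0],"twist": [0,0,0],"jaw": 0},{"xyz": [0.6,0,0],"twist": [0,0,0],"jaw": 0},{"xyz": [0.9,0,0],"twist": [0,0,0],"jaw": 0},{"xyz": [1.2,0,0],"twist": [0,0,0],"jaw": 0},{"xyz": [1.5,0,0],"twist": [0,0,0],"jaw": 0},{"xyz": [1.8,0,0],"twist": [0,0,0],"jaw": 0},{"xyz": [2.1,0,0],"twist": [0,0,0],"jaw": 0},{"xyz": [2.4,0,0],"twist": [0,0,0],"jaw": 0},{"xyz": [2.7,0,0],"twist": [0,0,0],"jaw": 0},{"xyz": [2.7,0,0],"twist": [0,0,0],"jaw": 0}]}}

```text
time_s: 19.87
tool_pos: [0.4873, -0.0253, 0.1898]
tool_rot: [-180.0, -0.1, -2.2]
force: [-1.0, 0.4, 0.1]
grip_width: 0.0871
grasp_force: 0.2
```

```bash
cat > bd.py <<'E'
from h import *
T=env.read_camera("top");o=env.get_obs();print(o["tool_pos"].round(4),o["tool_rot"].round(2),o["force"].round(2))
hsv=cv2.cvtColor(T["img"],cv2.COLOR_RGB2HSV).astype(int);h,s,v=[hsv[...,i] for i in range(3)]
# edges along columns: far board edge vs bar front
sat=(h>8)&(h<30)&(s>75)
for u in range(285,376,10):
    col=np.where(sat[150:240,u])[0]+150
    print(u,col.min() if len(col) else None,T["img"][164:196,u].sum(1).tolist())
E
python3 bd.py
```

```text
[ 0.4872 -0.0253  0.1899] [-1.7999e+02 -1.0000e-01 -2.2200e+00] [ 0.13  0.77 -0.58]
285 174 [321, 331, 323, 335, 335, 358, 353, 349, 352, 309, 234, 159, 107, 87, 124, 200, 282, 322, 313, 290, 283, 282, 284, 290, 279, 262, 261, 271, 263, 258, 256, 257]
295 175 [200, 235, 225, 250, 303, 332, 357, 353, 348, 333, 241, 159, 101, 85, 115, 187, 269, 316, 306, 293, 288, 246, 169, 119, 85, 89, 99, 101, 107, 101, 107, 107]
305 175 [314, 315, 312, 313, 333, 338, 350, 353, 358, 331, 264, 196, 113, 87, 112, 187, 266, 306, 314, 300, 272, 253, 223, 146, 96, 100, 100, 97, 89, 89, 95, 100]
315 174 [320, 313, 325, 311, 323, 332, 355, 359, 359, 326, 277, 197, 117, 88, 108, 195, 289, 315, 305, 276, 250, 172, 118, 96, 93, 98, 99, 103, 102, 109, 109, 113]
325 175 [320, 335, 330, 324, 320, 343, 351, 353, 354, 327, 251, 167, 125, 86, 117, 183, 260, 297, 293, 243, 167, 107, 85, 87, 79, 101, 105, 105, 104, 104, 107, 112]
335 175 [333, 331, 318, 318, 306, 342, 358, 362, 357, 321, 263, 195, 133, 93, 109, 134, 119, 103, 82, 84, 84, 86, 87, 93, 90, 80, 86, 78, 75, 81, 82, 68]
345 175 [337, 325, 324, 314, 294, 324, 344, 359, 354, 319, 242, 185, 126, 84, 102, 174, 272, 315, 316, 273, 214, 158, 131, 111, 99, 81, 89, 91, 84, 92, 98, 100]
355 175 [325, 317, 317, 319, 332, 350, 355, 350, 347, 335, 274, 213, 155, 92, 109, 169, 256, 315, 327, 311, 302, 281, 267, 271, 274, 265, 258, 262, 267, 278, 264, 264]
365 175 [136, 189, 210, 228, 265, 321, 353, 353, 350, 341, 296, 234, 157, 89, 97, 128, 207, 282, 317, 318, 323, 318, 313, 311, 298, 303, 300, 298, 309, 299, 311, 302]
375 175 [332, 329, 327, 326, 324, 333, 356, 351, 364, 344, 308, 226, 140, 88, 83, 120, 201, 283, 328, 325, 321, 326, 323, 329, 327, 337, 316, 326, 317, 327, 320, 322]
```

Request:
{"fn": "servo_tool", "kwargs": {"plan": [{"xyz": [0.2,0,0],"twist": [0,0,0],"jaw": 0},{"xyz": [0.4,0,0],"twist": [0,0,0],"jaw": 0},{"xyz": [0.6,0,0],"twist": [0,0,0],"jaw": 0},{"xyz": [0.8,0,0],"twist": [0,0,0],"jaw": 0},{"xyz": [1.0,0,0],"twist": [0,0,0],"jaw": 0},{"xyz": [1.2,0,0],"twist": [0,0,0],"jaw": 0},{"xyz": [1.2,0,0],"twist": [0,0,0],"jaw": 0}]}}

```text
time_s: 20.5
tool_pos: [0.499, -0.0258, 0.1896]
tool_rot: [-180.0, -0.1, -2.2]
force: [-0.9, 0.1, 0.1]
grip_width: 0.0872
grasp_force: 0.5
```

Request:
{"fn": "servo_tool", "kwargs": {"plan": [{"xyz": [0.1,0,0],"twist": [0,0,0],"jaw": 0},{"xyz": [0.2,0,0],"twist": [0,0,0],"jaw": 0},{"xyz": [0.3,0,0],"twist": [0,0,0],"jaw": 0},{"xyz": [0.4,0,0],"twist": [0,0,0],"jaw": 0},{"xyz": [0.5,0,0],"twist": [0,0,0],"jaw": 0},{"xyz": [0.5,0,0],"twist": [0,0,0],"jaw": 0}]}}

```text
time_s: 21.0
tool_pos: [0.5037, -0.026, 0.1896]
tool_rot: [180.0, -0.0, -2.2]
force: [-1.0, 0.2, 0.2]
grip_width: 0.0871
grasp_force: 0.7
```

Request:
{"fn": "servo_tool", "kwargs": {"plan": [{"xyz": [0.1,0,0],"twist": [0,0,0],"jaw": 0},{"xyz": [0.2,0,0],"twist": [0,0,0],"jaw": 0},{"xyz": [0.3,0,0],"twist": [0,0,0],"jaw": 0},{"xyz": [0.4,0,0],"twist": [0,0,0],"jaw": 0},{"xyz": [0.5,0,0],"twist": [0,0,0],"jaw": 0},{"xyz": [0.5,0,0],"twist": [0,0,0],"jaw": 0}]}}

```text
time_s: 21.5
tool_pos: [0.5075, -0.0261, 0.1891]
tool_rot: [180.0, 0.2, -2.2]
force: [-6.0, -0.1, 2.7]
grip_width: 0.0872
grasp_force: 3.2
```

Request:
{"fn": "servo_tool", "kwargs": {"plan": [{"xyz": [0.1,0,0],"twist": [0,0,0],"jaw": 0},{"xyz": [0.2,0,0],"twist": [0,0,0],"jaw": 0},{"xyz": [0.3,0,0],"twist": [0,0,0],"jaw": 0},{"xyz": [0.4,0,0],"twist": [0,0,0],"jaw": 0},{"xyz": [0.4,0,0],"twist": [0,0,0],"jaw": 0}]}}

```text
time_s: 21.92
tool_pos: [0.5102, -0.0261, 0.1885]
tool_rot: [180.0, 0.4, -2.2]
force: [-9.5, 1.7, 4.1]
grip_width: 0.0867
grasp_force: 5.0
```

Request:
{"fn": "servo_tool", "kwargs": {"plan": [{"xyz": [0.1,0,0],"twist": [0,0,0],"jaw": 0},{"xyz": [0.2,0,0],"twist": [0,0,0],"jaw": 0},{"xyz": [0.3,0,0],"twist": [0,0,0],"jaw": 0},{"xyz": [0.35,0,0],"twist": [0,0,0],"jaw": 0},{"xyz": [0.35,0,0],"twist": [0,0,0],"jaw": 0},{"xyz": [0.35,0,0],"twist": [0,0,0],"jaw": 0},{"xyz": [0.35,0,0],"twist": [0,0,0],"jaw": 0},{"xyz": [0.35,0,0],"twist": [0,0,0],"jaw": 0}]}}

```text
time_s: 22.58
tool_pos: [0.5125, -0.0262, 0.1881]
tool_rot: [180.0, 0.7, -2.2]
force: [-12.8, -0.2, 6.1]
grip_width: 0.0874
grasp_force: 6.7
```

```bash
cat > fin.py <<'E'
from h import *
S=env.read_camera("scene");o=env.get_obs();print(o["tool_pos"].round(4),o["tool_rot"].round(2),o["force"].round(2),o["joint_velocities"].round(2))
hsv=cv2.cvtColor(S["img"],cv2.COLOR_RGB2HSV).astype(int);h,s,v=[hsv[...,i] for i in range(3)]
p=proj(S,[.575,-.03,.024]);m,ce,st=blob((h>12)&(h<28)&(s>75)&(v>90),p)
r=rectz(S,outer(m),.024);print("board",np.round(r[0],1),np.round(r[1],1),round(r[2],2))
cv2.imwrite("pics/h.png",S["img"][...,::-1])
# bar travel: bar top's rear edge to rail, cork line
for y0 in(.03,-.03,-.1):   # sample brightness along jig x at bar-top height
    xs=np.arange(.585,.70,.003);print(y0,[int(cv2.getRectSubPix(S["img"],(1,1),tuple(map(float,proj(S,[x,y0,.037])))).sum()) for x in xs])
E
python3 fin.py
```

```text
[ 0.5125 -0.0262  0.188 ] [179.96   0.65  -2.21] [-13.26   0.52   6.13] [ 0.01 -0.09 -0.05 -0.1   0.07 -0.    0.04]
board [574.9 -35.6] [248.6 115.3] 86.27
0.03 [387, 311, 227, 200, 200, 366, 400, 363, 331, 363, 407, 409, 409, 426, 441, 434, 384, 405, 541, 557, 560, 539, 395, 288, 270, 274, 445, 501, 507, 539, 527, 406, 315, 291, 325, 384, 532, 556, 498]
-0.03 [411, 420, 422, 417, 412, 408, 402, 403, 415, 418, 413, 402, 415, 420, 423, 408, 387, 482, 530, 556, 565, 487, 293, 269, 299, 445, 501, 513, 535, 557, 558, 558, 561, 559, 559, 563, 560, 527, 376]
-0.1 [450, 450, 453, 458, 456, 446, 449, 455, 461, 448, 442, 448, 455, 445, 435, 407, 510, 562, 561, 564, 481, 323, 267, 260, 413, 456, 421, 443, 547, 562, 561, 561, 564, 564, 562, 568, 540, 396, 287]
```

```bash
python3 -c "
from cell import env
print(env.get_obs()['force']);print(env.sign_off())"
```

```text
[-13.26476782   0.52261341   6.13444698]
the job is handed in; nothing more can be done
None
```

I handed the job in with both flanges let go in their recesses and the board pushed against the sprung bar: the tool feels 13.3 N, which I estimate as about 11 N at the bar after friction. In the last picture, taken before the push, both flanges looked seated. I did not look at them again afterwards. I inferred flush contact from the force rising with the bar's spring rate, because the arm hid the board's far edge from the top camera, and sign-off gave no verdict.

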